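Park the loaded sample caddy in its bench dock

TASK

Park the loaded sample caddy in its dock so that it cannot roll off the bench. Push it ahead on its wheels until both swivel castors at its push-bar end have swung round and trail straight behind their pivots, and only then steer it squarely in between the dock's rails and ease it home until its tongue has snapped in between the two spring rollers of the end stop and is held there; nobody has measured where the end stop was last clamped, so feel for the catch and do not ram the dock. Keep the wheels on the bench and the tube rack and bottles standing in the tray, leave the beaker, the white bottle and the red-lidded cup beside the dock where they stand, and let go of the caddy at the end.

Things in the scene. Friction and masses are not known exactly. Their poses are not given: they have to be found in the camera images.
- caddy: Low steel sample caddy on 24 mm wheels: tray 124 long (x), 108 wide (y), floor 31 and rim 45 above the bench; 0.6 to 0.95 kg with load. Origin on the bench under the tray's middle; x forward, away from the push bar; z up. Rubber bumper discs at the corners (height 24 to 31) make it 112 wide and reach 63 ahead of and behind the origin. Rear castor pivots at x = -42, y = +-33. Rolls almost freely.
- push_bar (a point): Middle of the push bar, its grip: a level 10 mm bar along the caddy's y with a black rubber sleeve (44 long, 12.8 thick) round its middle; 90 mm behind the caddy's origin, 120 above the bench, rigid with the tray. 35 mm or more is free before and behind it. The load reaches up to 142 above the bench. Axes as the caddy's.
- fixed_axle (a point): Middle of the fixed front axle, 42 mm ahead of the caddy's origin, 12 above the bench; its two wheels (y = +-40) roll only along the caddy's x. So the caddy rolls along its x and turns about this point; forced sideways it scrubs with a few N. Axes as the caddy's.
- tongue (a point): Centre of the round head (upright cylinder, 15 mm in diameter) of the steel catch tongue on the caddy's nose, 88 mm ahead of the caddy's origin, 30 above the bench; behind it a neck 10 wide runs back to the nose. Axes as the caddy's.
- castor_left (a joint): Swivel angle of the left (+y) rear castor, rad, about the upright pivot, anticlockwise from above: 0 = wheel trails straight behind its pivot (as when the caddy rolls forward), +-pi = wheel ahead of the pivot. No end stops. Any angle at the start; rolling the caddy about 50 mm forward swings it to 0.
- castor_right (a joint): The same for the right (-y) rear castor.
- castor_left_hub (a point): Wheel hub of the left castor, 12 mm from its pivot, 12 mm above the bench. In the caddy's frame x = -54, y = +33 when it trails straight.
- castor_right_hub (a point): Wheel hub of the right castor; x = -54, y = -33 in the caddy's frame when it trails straight.
- dock: Aluminium parking dock fixed on the bench: two parallel rails 44 tall, 206 long, 116 mm apart inside (2 mm to spare each side of the caddy's bumper discs); flared lips 36 long widen the mouth to about 150. Origin on the bench in the middle of the mouth, where the parallel rails begin; x inward along the rails, z up. More than 20 N between caddy and dock counts as ramming.
- dock_mouth (a point): Middle of the dock's mouth at the height of the rail tops (44). The grey end stop across the far end carries two upright white rollers (10 mm in diameter, 5 apart at rest, sprung sideways) and two sprung rubber buffers. Their roller line lies 130 mm inward of this point in the stop's middle setting; the stop is clamped up to 24 mm before or beyond that, not measured. Axes as the dock's.
- catch_left (a joint): How far the left (+y) roller is pushed aside, m: 0 at rest, 0.005 on the widest part of the tongue's head, 0.0025 (0.0003 to 0.0045 if off centre) on the neck, latched. The head meets the rollers 10 mm before their line, resistance rises to about 6 N, the neck is caught about 8 mm past it, pulling the caddy on; 8 mm past it the buffers begin, 2.2 N per mm, solid after 3 mm (9 N).
- catch_right (a joint): The same for the right (-y) roller.
- rack: Blue tube rack with eight capped tubes, 50 wide, 112 long, 111 tall, standing lengthwise in the left half of the caddy's tray, loose. Origin under its middle.
- red_bottle: Red dropper bottle with white cap, 33 mm in diameter, 73 tall, loose in the right half of the tray, in front. Origin under its middle.
- black_bottle: Black bottle, 32 mm in diameter, 64 tall, loose in the tray behind the red one. Origin under its middle.
- amber_vial: Amber vial with white cap, 25 mm in diameter, 48 tall, loose in the tray behind the black bottle. Origin under its middle.
- beaker: Glass beaker, 62 mm in diameter, 76 tall, standing on the bench to the left of the dock. Origin under its middle.
- white_bottle: White bottle with blue band, 28 mm in diameter, 53 tall, standing on the bench to the right of the dock's mouth. Origin under its middle.
- lidded_cup: Sample cup with red screw lid, 70 mm in diameter, 72 tall, standing to the right of the way into the dock. Origin under its middle.
Not all that is in view belongs to the job. Leave any purple or yellow look-alike of the amber_vial alone.

How it is judged:
By the outcome, as a careful person would: the job done as asked, in the order asked, and still so for the second after the job is handed in, with the robot touching nothing.
It also fails if it takes over 70 s, if anything falls off the work surface, if the arm or the gripper's body presses on something with over 40 N, if the wrist force passes 120 N, or if a joint passes its speed limit or range.

ROBOT

A 7-joint arm with a two-finger parallel gripper is mounted at the origin on a cart in front of the work surface, level with it; the furniture and walls round the work are solid. World frame = base frame: x ahead of the robot, y to its left, z up, the work surface at z = 0. Lengths are in m, angles in rad, forces in N, time in s.
With the tool pointing down it reaches from about 0.425 to 0.925 m from the base axis. Payload 6.8 kg.
Tool frame: the origin (TCP) lies midway between the tips of the shut fingers; the grasp point (between the pads) lies 19 mm behind it; x points along the fingers, y is the direction in which the jaws open and shut, and the axes are right-handed (so a half turn about x gives the same grasp; the last joint's range is limited). The gripper opens to 85 mm and grips with 20 to 120 N. Pads are 22 mm wide; open, the fingers measure 114 mm over their backs; the gripper's body (76 mm by 85 mm) begins 54 mm behind the grasp point. The pads swing forward as they close: fully open they stand 13 mm farther back than shut.
Start: joints at [1.101, 0.477, 0.022, 1.555, -0.011, 1.109, -0.083], TCP at [0.239, -0.631, 0.231] pointing down, gripper open.
Joint ranges: [-2.96, 2.96], [-0.34, 2.1], [-1.41, 1.46], [0.24, 2.44], [-1.37, 4.51], [0.17, 1.92], [-2.96, 2.96]. Speed limits (rad/s): [2.39, 2.39, 3.14, 3.14, 3.14, 3.14, 3.14].

INTERFACE

Orientations are given as a rotation vector (axis times angle).
In Python, from bench import r, viewer, nets gives the robot as it stands.
- The arm moves only by the shell command python3 -m pendant 'ROWS' [FORCE]. ROWS is JSON, one flat list of numbers, 5 for each row, row after row: the finger opening in mm, from 0 to 85.4, then the shift along the tool's x, y, z in mm, then the turn about the tool's x in rad. A call has 1 to 20 rows; each row shifts and turns the commanded pose from where the row before left it, along the tool's axes as they then stand; what a row does not reach is not made up. A row lasts 1/8 s, in which the tool goes at most 62.5 mm and 10.7 degrees, less where a joint would pass 70% of its speed; a pose out of reach is approached as far as the arm can. A call with a gripper value outside its range is refused whole. The fingers move at their own pace and stop on an object; FORCE is the grip in N (left out, the last holds). Time passes only in rows, so rows that do not move let the fingers close. It gives the time, the measured TCP pose, the force and the opening at its end, in the units of the state.
- r.get_obs(): the state, without advancing time (a new reading comes with each control period).
- viewer.grab_frame(name): name is "side" or "top" or "wrist"; returns (picture, depth): 400x640x3 uint8, red, green, blue; 400x640 float32, m along the optical axis (not along the pixel's ray), 0 where there is no reading.
- viewer.calibration(name): a dict with "mtx" (3x3 intrinsics, pixels), "world_to_cam" (4x4, takes a point from world to camera coordinates). Camera axes: x right, y up, looking along -z (the intrinsics and any distortion apply to the point x, -y, -z); pixel columns grow to the right and rows downward; lengths in m; the calibration is good to about 2 mm. A picture is of the moment at which its call begins: read the wrist's pose just before it. calibration takes no time and is no camera call; for the wrist camera it gives the pose at the moment of the call.
- r.hand_in(): hands the job in, once; it reports no verdict.
Trained networks look in the newest picture that a camera, given by its name, has taken for a name from the list of things; names that differ only in an ending like _2 or _b are one class to them, and where a whole thing is asked for, a point or a joint stands for the part that bears it (a point fixed in the world has none). Each returns a list of dicts, best first, with "score" (0 to 1); they miss things now and then, are a little off and sometimes report something else, mostly with a low value. They report only what shows in the picture. A call takes as long as a camera call. They do not tell look-alikes from the thing itself.
- nets.look_for(name, camera): "location" ([x, y, z] in m, in world coordinates, good to about 4 mm: the middle of the surface that is visible of it).
- nets.silhouettes(name, camera): "mask" (400x640 bool, what is visible of it).
The state is a dict: "clock": time; "joints": joint angles; "qvel": joint speeds; "tau": joint torques, N m; "tcp_pos": TCP position; "orientation": TCP orientation; "contact_force": force on the tool from outside, world axes, zero at the start; "moment": the same for the moment, N m; "grip_width": finger opening in m.
Only numpy, scipy, OpenCV 4.12 (cv2) and the standard library are available. Lean on these libraries where they do the work, as an engineer would, in place of code of your own. Each camera call takes 0.05 s, during which the arm holds its last target. There are 200 camera calls.

## Working session

There is one attempt and no reset: what is moved stays moved. The work goes in short steps, Python scripts to look and compute and a shell command to move; the robot and the scene stay as the last step left them, time stands still between calls to the robot, and variables do not carry over. Pictures are saved under pics/ and viewed, about 8 in all and at most 12, crops included, and the job is handed in when it is done.

```bash
ls; mkdir -p pics; cat > h.py <<'E'
import numpy as np, cv2
from scipy.spatial.transform import Rotation as R
from bench import r, viewer, nets
def grab(n,f=None):
    p,d=viewer.grab_frame(n); c=viewer.calibration(n)
    if f: cv2.imwrite(f,p[:,:,::-1])
    return p,d,c
def cloud(d,c):
    v,u=np.mgrid[:400,:640]; K=c['mtx']
    P=np.stack([(u-K[0,2])/K[0,0]*d,-(v-K[1,2])/K[1,1]*d,-d],-1)
    T=np.linalg.inv(c['world_to_cam']); W=P@T[:3,:3].T+T[:3,3]; W[d==0]=np.nan
    return W
def pix(X,c):
    q=np.append(X,1)@c['world_to_cam'].T; K=c['mtx']
    return K[0,0]*q[0]/-q[2]+K[0,2], K[1,1]*q[1]/q[2]+K[1,2]
E
python3 - <<'E'
from h import *
s=r.get_obs(); print({k:np.round(v,3) for k,v in s.items()})
print(np.round(R.from_rotvec(s['orientation']).as_matrix(),2))
ims=[]
for n in('top','side'):
    p,d,c=grab(n,f'pics/{n}0.png'); print(n,c.keys(),np.round(c['mtx'],1).tolist(),np.round(np.linalg.inv(c['world_to_cam']),3).tolist())
    for k in('caddy','push_bar','fixed_axle','tongue','dock','dock_mouth','castor_left_hub','castor_right_hub','rack','red_bottle','black_bottle','amber_vial','beaker','white_bottle','lidded_cup','catch_left'):
        print(n,k,[(np.round(o['location'],3).tolist(),round(o['score'],2)) for o in nets.look_for(k,n)[:3]])
E
```

```text
pics
{'clock': np.float64(0.0), 'joints': array([ 1.101,  0.478,  0.022,  1.556, -0.011,  1.109, -0.083]), 'qvel': array([-0.001, -0.002,  0.   ,  0.   , -0.   , -0.002, -0.   ]), 'tau': array([-1.0000e-03, -5.9644e+01,  1.6080e+00, -2.8120e+01,  1.3000e-02,
        9.0000e-03, -0.0000e+00]), 'tcp_pos': array([ 0.239, -0.631,  0.23 ]), 'orientation': array([ 2.024,  0.372, -2.025]), 'contact_force': array([ 0.011, -0.078,  0.744]), 'moment': array([-0.013, -0.006,  0.034]), 'grip_width': np.float64(0.086)}
[[-0.    0.35 -0.94]
 [ 0.   -0.94 -0.35]
 [-1.   -0.    0.  ]]
top dict_keys(['mtx', 'world_to_cam']) [[405.8, 0.0, 315.8], [0.0, 405.8, 201.1], [0.0, 0.0, 1.0]] [[-0.202, 0.959, -0.198, 0.371], [-0.979, -0.199, 0.038, -0.288], [-0.003, 0.202, 0.979, 0.924], [0.0, 0.0, 0.0, 1.0]]
top caddy [([0.403, -0.319, 0.036], 0.56), ([0.762, -0.364, 0.035], 0.18)]
top push_bar [([0.403, -0.312, 0.036], 0.61), ([0.758, -0.369, 0.032], 0.51)]
top fixed_axle [([0.404, -0.31, 0.032], 0.98)]
top tongue [([0.398, -0.314, 0.033], 0.59)]
top dock [([0.762, -0.363, 0.034], 0.89)]
top dock_mouth [([0.
[... 1043 characters left out ...]
ck [([0.704, -0.396, 0.027], 0.77)]
side dock_mouth [([0.71, -0.398, 0.026], 0.88)]
side castor_left_hub []
side castor_right_hub [([0.392, -0.327, 0.044], 0.2)]
side rack [([0.446, -0.291, 0.098], 0.7)]
side red_bottle [([0.462, -0.35, 0.067], 0.88), ([0.748, -0.366, 0.036], 0.58), ([0.642, -0.234, 0.062], 0.2)]
side black_bottle [([0.429, -0.34, 0.07], 0.75), ([0.706, -0.395, 0.021], 0.51)]
side amber_vial [([0.388, -0.19, 0.026], 0.65), ([0.394, -0.327, 0.058], 0.53)]
side beaker [([0.645, -0.232, 0.063], 0.56)]
side white_bottle [([0.542, -0.436, 0.033], 0.72)]
side lidded_cup [([0.472, -0.466, 0.074], 0.87), ([0.395, -0.328, 0.061], 0.59)]
side catch_left [([0.75, -0.347, 0.031], 0.61)]
```

View pics/top0.png

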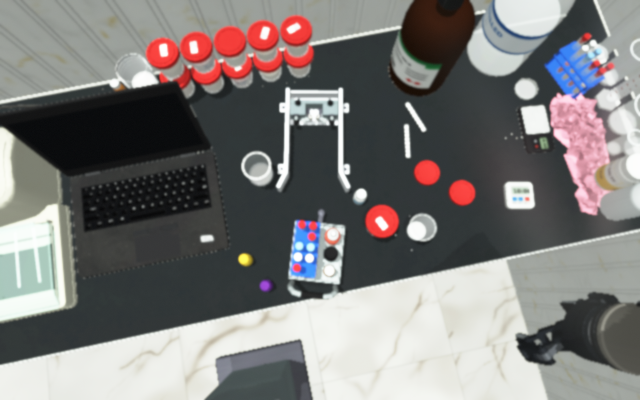

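View pics/side0.png

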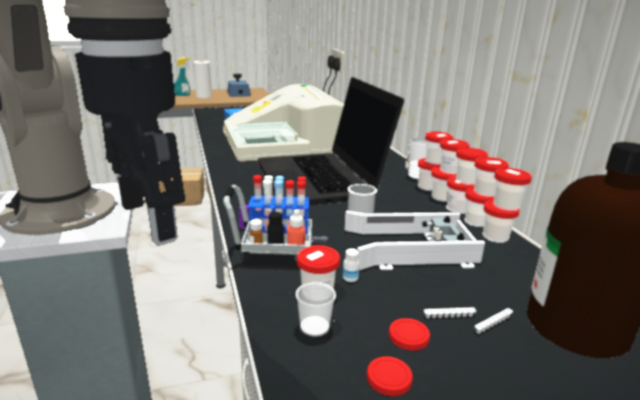

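Top view: the caddy is at (318,252), with its bar at about (315,292) and its tongue at about (321,215). The dock's rails are at columns 285 and 345, with the mouth at about row 170 and the stop at about row 100. The beaker is at (257,168), the white bottle at (360,196) and the cup at (382,221). Look-alikes: the yellow vial (245,259) and the purple vial (265,285), plus a loose glass cup (422,228). Only one caddy and one dock are in view. Next I'll measure the poses.

```bash
python3 - <<'E'
from h import *
p,d,c=grab('top'); W=cloud(d,c)
nets.silhouettes
X,Y,Z=W[...,0],W[...,1],W[...,2]
print('bench z',np.nanmedian(Z[230:260,360:400]),np.nanmedian(Z[120:160,300:330]))
for k in('caddy','dock'):
    o=nets.silhouettes(k,'top'); print(k,[(x['score'],x['mask'].sum()) for x in o])
# push bar
m=(X<.40)&(X>.28)&(abs(Y+.33)<.09)&(Z>.09)&(Z<.135)
print('bar pts',m.sum()); 
for v,u in np.argwhere(m): print((u,v),np.round(W[v,u],3),p[v,u]) if v>275 else 0
# rectified at z=.044
def rect(z,x0,x1,y0,y1,s,f):
    xs=np.arange(x1,x0,-s); ys=np.arange(y1,y0,-s)
    g=np.stack(np.meshgrid(xs,ys,indexing='ij')+[np.full((len(xs),len(ys)),z)],-1) if 0 else None
    A,B=np.meshgrid(xs,ys,indexing='ij'); G=np.stack([A,B,0*A+z,0*A+1],-1)@c['world_to_cam'].T; K=c['mtx']
    u=K[0,0]*G[...,0]/-G[...,2]+K[0,2]; v=K[1,1]*G[...,1]/G[...,2]+K[1,2]
    o=cv2.remap(p,u.astype(np.float32),v.astype(np.float32),cv2.INTER_CUBIC)[:,:,::-1].copy()
    for i,x in enumerate(xs):
        if round(x*1000)%50==0: cv2.line(o,(0,i),(12,i),(0,255,255)); cv2.putText(o,'%.2f'%x,(14,i+4),0,.35,(0,255,255))
    for i,y in enumerate(ys):
        if round(y*1000)%50==0: cv2.line(o,(i,0),(i,12),(0,255,255)); cv2.putText(o,'%.2f'%y,(i-8,22),0,.35,(0,255,255))
    cv2.imwrite(f,o)
rect(.044,.30,.85,-.48,-.18,.001,'/tmp/a.png'); rect(.12,.30,.85,-.48,-.18,.001,'/tmp/b.png')
cv2.imwrite('pics/r0.png',np.hstack([cv2.imread('/tmp/a.png'),cv2.imread('/tmp/b.png')]))
E
```

```text
bench z 0.0002704999169438338 0.00038472733930766667
caddy [(0.61, np.int64(1318))]
dock [(0.76, np.int64(2784)), (0.52, np.int64(224))]
bar pts 367
(np.int64(299), np.int64(276)) [ 0.396 -0.256  0.094] [169 198 242]
(np.int64(300), np.int64(276)) [ 0.395 -0.258  0.097] [152 188 243]
(np.int64(301), np.int64(276)) [ 0.395 -0.26   0.094] [135 179 243]
(np.int64(302), np.int64(276)) [ 0.394 -0.262  0.096] [131 182 246]
(np.int64(303), np.int64(276)) [ 0.394 -0.264  0.096] [121 176 247]
(np.int64(304), np.int64(276)) [ 0.394 -0.266  0.095] [102 160 246]
(np.int64(305), np.int64(276)) [ 0.393 -0.268  0.096] [ 87 148 244]
(np.int64(306), np.int64(276)) [ 0.393 -0.27   0.097] [ 83 145 245]
(np.int64(307), np.int64(276)) [ 0.392 -0.272  0.1  ] [ 82 146 246]
(np.int64(308), np.int64(276)) [ 0.392 -0.273  0.095] [ 82 148 248]
(np.int64(309), np.int64(276)) [ 0.391 -0.275  0.096] [ 80 150 249]
(np.int64(310), np.int64(276)) [ 0.391 -0.277  0.097] [ 81 156 251]
(np.int64(311), np.int64(276)) [ 0.391 -0.279  0.097] [ 83 164 252]
(np.int64(312), np.int64(276)) [ 0.39  -0.281  0.098] [ 85 168 252]
[... 18781 characters left out ...]
0.121] [186 187 179]
(np.int64(319), np.int64(299)) [ 0.344 -0.286  0.125] [183 185 177]
(np.int64(320), np.int64(299)) [ 0.344 -0.288  0.126] [183 185 176]
(np.int64(321), np.int64(299)) [ 0.344 -0.29   0.123] [184 185 177]
(np.int64(322), np.int64(299)) [ 0.343 -0.292  0.125] [190 193 185]
(np.int64(323), np.int64(299)) [ 0.343 -0.294  0.12 ] [203 207 200]
(np.int64(324), np.int64(299)) [ 0.342 -0.295  0.123] [212 217 210]
(np.int64(325), np.int64(299)) [ 0.342 -0.297  0.123] [215 220 213]
(np.int64(326), np.int64(299)) [ 0.342 -0.299  0.12 ] [212 217 211]
(np.int64(327), np.int64(299)) [ 0.341 -0.301  0.121] [210 215 208]
(np.int64(328), np.int64(299)) [ 0.341 -0.303  0.12 ] [217 221 214]
```

View pics/r0.png

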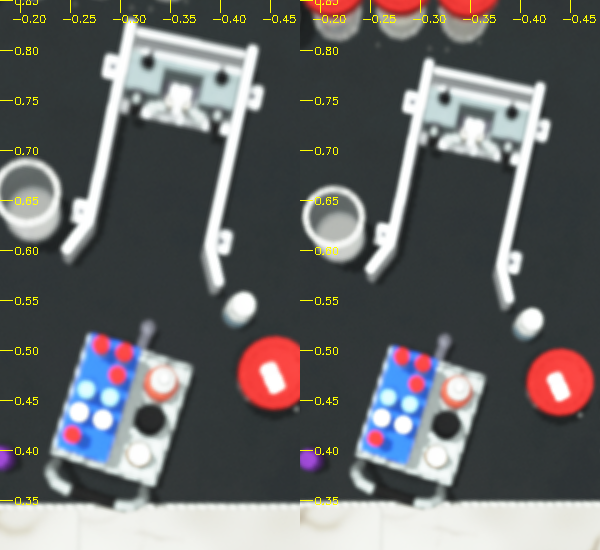

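In the rectified view (bench metres on the ticks), the caddy's sleeve is at about (0.354,-0.274) and its tongue at about (0.527,-0.323), so its yaw is about -16°. The dock's yaw is about -12°, with its mouth near (0.62,-0.325). I'll refine these.

```bash
cat >> h.py <<'E'
def linefit(P):
    for _ in range(4):
        vx,vy,x0,y0=cv2.fitLine(P.astype(np.float32),cv2.DIST_HUBER,0,.001,.001).ravel()
        if vx<0: vx,vy=-vx,-vy
        e=(P-[x0,y0])@[-vy,vx]; P=P[abs(e)<.006]
    return np.array([x0,y0]),np.array([vx,vy]),len(P)
def dock():
    from bench import viewer
    A=[]
    for n in('top','side'):
        p,d,c=grab(n); W=cloud(d,c).reshape(-1,3); b=p.reshape(-1,3).min(1)
        m=(W[:,2]>.038)&(W[:,2]<.05)&(b>120); P=W[m][:,:2]
        L=P[(P[:,0]>.66)&(P[:,0]<.73)&(P[:,1]>-.31)&(P[:,1]<-.25)]; Q=P[(P[:,0]>.63)&(P[:,0]<.70)&(P[:,1]<-.37)&(P[:,1]>-.44)]
        f=linefit(L),linefit(Q); print(n,[(np.round(a[0],4),round(np.degrees(np.arctan2(a[1][1],a[1][0])),2),a[2]) for a in f])
        A.append(f)
    return A
E
python3 - <<'E'
from h import *
A=dock()
for n,f in zip(('top','side'),A):
    (a,u,_),(b,v,_)=f; w=u+v; w/=np.linalg.norm(w); nrm=np.array([-w[1],w[0]]); m=(a+b)/2
    print(n,'mid',m,'yaw',np.degrees(np.arctan2(w[1],w[0])),'gap',(a-b)@nrm)
p,d,c=grab('top'); W=cloud(d,c); X,Y,Z=W[...,0],W[...,1],W[...,2]
# flare start: rail-top points in dock frame
(a,u,_),(b,v,_)=A[0]; w=u+v; w/=np.linalg.norm(w); nr=np.array([-w[1],w[0]]); m=(a+b)/2
M=(Z>.036)&(Z<.05)&(p.min(2)>110); q=W[M][:,:2]-m; s=q@w; t=q@nr
for s0 in np.arange(-.16,.16,.008):
    k=(s>=s0)&(s<s0+.008)
    print(round(s0+.004,3),[np.round([t[k&g].mean(),t[k&g].min(),t[k&g].max()],4).tolist() if (k&g).any() else None for g in ((t>.045)&(t<.1),(t<-.045)&(t>-.1))])
# sleeve: dark pixels z .115-.135
k=(Z>.115)&(Z<.135)&(X<.39)&(abs(Y+.275)<.06)&(p.max(2)<70); print('sleeve',k.sum(),np.median(W[k],0))
k2=(Z>.115)&(Z<.135)&(X<.39)&(abs(Y+.28)<.06); q=W[k2][:,:2]; print('bar line',linefit(q[:,::-1]@np.diag([-1,1])),)
# tongue
k=(Z>.024)&(Z<.04)&(X>.505)&(X<.55)&(abs(Y+.323)<.02); print('tongue',k.sum(),W[k].mean(0),np.ptp(W[k],0))
# right rim of tray z~.045
k=(abs(Z-.044)<.006)&(X>.33)&(X<.52)&(Y<-.29)&(Y>-.41)&(p.max(2)>90); q=W[k][:,:2]
o=np.array([.354,-.274])
for th in(-14,-15,-16,-17,-18):
    th=np.radians(th);h=np.array([np.cos(th),np.sin(th)]);t=(q-o)@[-h[1],h[0]]; print(np.degrees(th),k.sum(),np.round(np.percentile(t,[1,3,5,10,20]),4))
cv2.imwrite('pics/c0.png',cv2.resize(p[190:310,270:400],None,fx=5,fy=5,interpolation=cv2.INTER_CUBIC)[:,:,::-1])
E
```

```text
top [(array([ 0.6944, -0.2828], dtype=float32), np.float32(-13.14), 124), (array([ 0.6617, -0.4003], dtype=float32), np.float32(-14.09), 120)]
side [(array([ 0.7096, -0.2912], dtype=float32), np.float32(-12.17), 119), (array([ 0.6732, -0.4101], dtype=float32), np.float32(-12.41), 193)]
top mid [ 0.6780435 -0.3415441] yaw -13.613842 gap 0.12191557
side mid [ 0.6914326  -0.35064352] yaw -12.292813 gap 0.12388909
-0.156 [None, None]
-0.148 [None, None]
-0.14 [None, None]
-0.132 [None, None]
-0.124 [None, None]
-0.116 [None, [-0.0987, -0.0994, -0.0981]]
-0.108 [None, [-0.0986, -0.0994, -0.0981]]
-0.1 [[0.0745, 0.0702, 0.0792], [-0.0786, -0.0797, -0.0776]]
-0.092 [[0.0721, 0.0682, 0.0769], [-0.0795, -0.0841, -0.0751]]
-0.084 [[0.0682, 0.0639, 0.0729], [-0.0752, -0.0819, -0.0703]]
-0.076 [[0.0717, 0.0601, 0.0987], [-0.0711, -0.077, -0.0658]]
-0.068 [[0.0677, 0.0561, 0.0941], [-0.067, -0.0723, -0.0633]]
-0.06 [[0.0598, 0.0561, 0.063], [-0.0639, -0.0679, -0.0609]]
-0.052 [[0.0596, 0.0563, 0.0633], [-0.063, -0.0679, -0.0585]]
-0.044 [[0.0629, 0.0568, 0.0998], [-0.0627, -0.0674, -0.0583]]
-0.0
[... 1256 characters left out ...]
91, -0.0617, -0.0566]]
0.132 [[0.0649, 0.061, 0.0678], [-0.0589, -0.0614, -0.0564]]
0.14 [[0.065, 0.0615, 0.0682], [-0.0591, -0.0612, -0.0565]]
0.148 [None, None]
0.156 [None, None]
sleeve 114 [ 0.35541721 -0.2715718   0.12538437]
bar line (array([0.27382463, 0.3552495 ], dtype=float32), array([ 0.95197785, -0.30616698], dtype=float32), 253)
tongue 63 [ 0.5180688  -0.32540213  0.03354717] [0.0252224  0.01545406 0.00701961]
-14.0 206 [-0.0613 -0.0611 -0.0608 -0.0595 -0.0576]
-14.999999999999998 206 [-0.0592 -0.0587 -0.0583 -0.0575 -0.0558]
-16.0 206 [-0.0571 -0.0564 -0.0561 -0.0556 -0.0543]
-17.0 206 [-0.0549 -0.0544 -0.0541 -0.0537 -0.053 ]
-18.0 206 [-0.0529 -0.0527 -0.0526 -0.0522 -0.0513]
```

View pics/c0.png

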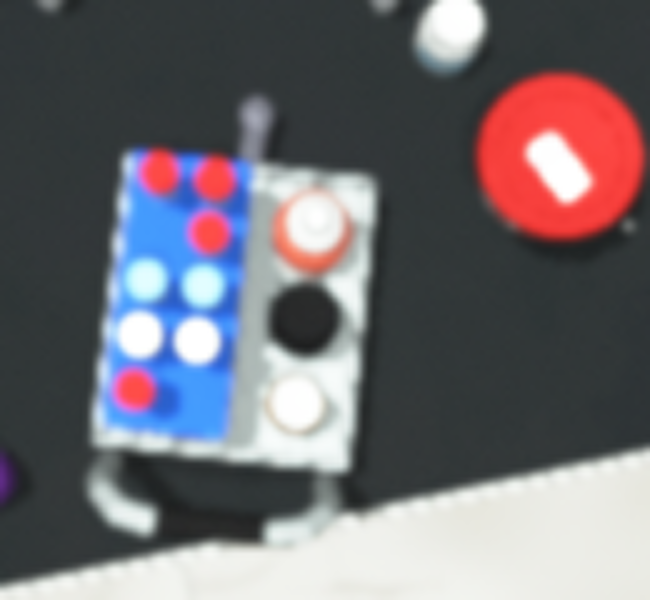

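The crop shows the right caddy: blue rack, red, black and amber bottles, tongue head at crop (257,112), sleeve (160-265, 527), rim corners (127,150), (377,182), (348,467), (95,445). I'll turn those into a pose.

```bash
cat >> h.py <<'E'
def ray(u,v,z,c):
    K=c['mtx']; T=np.linalg.inv(c['world_to_cam']); g=T[:3,:3]@[(u-K[0,2])/K[0,0],-(v-K[1,2])/K[1,1],-1]; o=T[:3,3]
    return (o+g*(z-o[2])/g[2])[:2]
E
python3 - <<'E'
from h import *
c=viewer.calibration('top')
f=lambda a,b,z:ray(a/5+270-.4,b/5+190-.4,z,c)
C=[f(*q,.045) for q in((127,150),(377,182),(348,467),(95,445))]
print(np.round(C,4)); ang=lambda d:np.degrees(np.arctan2(d[1],d[0]))
print('edges',ang(C[0]-C[3]),ang(C[1]-C[2]),ang(C[0]-C[1])-90,ang(C[3]-C[2])-90,[np.linalg.norm(C[i]-C[i-1]) for i in range(4)],'mid',np.mean(C,0))
t=f(257,112,.037); a,b=f(158,524,.126),f(266,530,.126); print('tongue',t,'sleeve',a,b,(a+b)/2,'barang',ang(a-b)-90,'tb',ang(t-(a+b)/2),np.linalg.norm(t-(a+b)/2))
D=np.mean(C,0); th=np.radians(-16.3); print('origin from sleeve',(a+b)/2+.09*np.array([np.cos(th),np.sin(th)]))
# tool shift needed
s=r.get_obs(); print(s['tcp_pos'],R.from_rotvec(s['orientation']).as_matrix().T@np.r_[(a+b)/2-s['tcp_pos'][:2],0])
E
```

```text
[[ 0.518  -0.2688]
 [ 0.482  -0.373 ]
 [ 0.3655 -0.3346]
 [ 0.3962 -0.2311]]
edges -17.19959752594778 -18.248409860262722 -19.05930222400987 -16.541948387452038 [np.float64(0.12755775940698053), np.float64(0.11021326769594211), np.float64(0.12276301637493092), np.float64(0.10791524601458705)] mid [ 0.44042788 -0.3018771 ]
tongue [ 0.5244154  -0.32842667] sleeve [ 0.35979099 -0.25438614] [ 0.34923402 -0.29446307] [ 0.3545125  -0.27442461] barang -14.757474800036135 tb -17.632378065538166 0.17827848063007512
origin from sleeve [ 0.44089498 -0.29968461]
[ 0.23891745 -0.63133286  0.23132031] [-2.27556451e-05 -2.92876047e-01 -2.34455405e-01]
```

Pose estimate: caddy yaw -17.3°, bar (0.3545,-0.2744). Dock yaw -12.3°, mouth (0.617,-0.328). The axle is about 15 mm right of the dock's axis. Moving above the bar.

```bash
python3 -m pendant '[40,0,-37,-29,0, 40,0,-37,-29,0, 40,0,-37,-29,0, 40,0,-37,-29,0, 40,0,-37,-29,0, 40,0,-37,-29,0, 40,0,-37,-29,0, 40,0,-34,-31,0, 40,0,0,0,-0.152, 40,0,0,0,-0.152, 40,0,0,0,-0.152, 40,0,0,0,-0.152, 40,0,0,0,-0.152, 40,0,0,0,-0.152, 40,0,0,0,0, 40,0,0,0,0]' 30
cat >> h.py <<'E'
def tool():
    s=r.get_obs(); M=R.from_rotvec(s['orientation']).as_matrix()
    print('t',round(float(s['clock']),2),'tcp',np.round(s['tcp_pos'],4),'yaw',round(np.degrees(np.arctan2(M[1,1],M[0,1])),2),'down',np.round(M[:,0],3),'F',np.round(s['contact_force'],1),'mom',np.round(s['moment'],2),'w',round(float(s['grip_width']),4)); return s,M
E
python3 - <<'E'
from h import *
s,M=tool()
p,d,c=grab('wrist','pics/w1.png'); W=cloud(d,c); X,Y,Z=W[...,0],W[...,1],W[...,2]
k=(Z>.115)&(Z<.135)&(X<.385)&(abs(Y+.275)<.06); print(k.sum())
if k.sum()>30:
    e=p[k].max(1)<90; q=W[k]; print('sleeve',q[e].mean(0),q[e].min(0),q[e].max(0),e.sum()); L=linefit(q[:,:2][:,::-1]*[-1,1]); print('bar',L)
E
```

```text
clock: 4.0
tcp_pos: [0.354, -0.2745, 0.2314]
orientation: [1.427, 1.052, -1.427]
contact_force: [0.3, -0.1, -0.3]
grip_width: 0.0399
t 4.0 tcp [ 0.354  -0.2745  0.2314] yaw -17.19 down [ 0. -0. -1.] F [ 0.3 -0.1 -0.3] mom [ 0.01  0.01 -0.  ] w 0.0399
1116
sleeve [ 0.35301193 -0.27441399  0.12558651] [ 0.3415303  -0.29689495  0.11960442] [ 0.3644847  -0.25292714  0.12931928] 566
bar (array([0.2713215 , 0.35469827], dtype=float32), array([ 0.9489325 , -0.31547907], dtype=float32), 971)
```

View pics/w1.png

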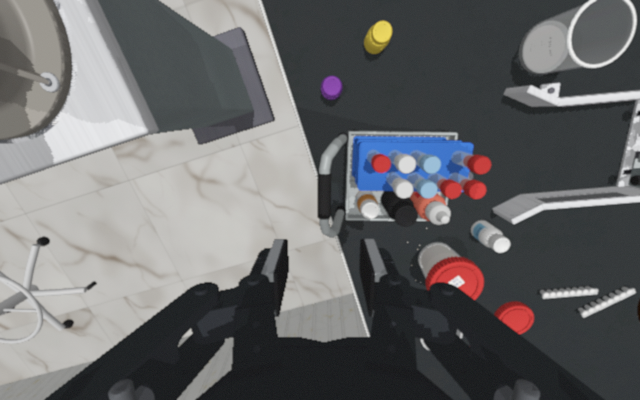

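Wrist view: the sleeve at (325,195) sits centred between the finger columns (280/370), and its measured centre (0.353,-0.2745) agrees with the top view. Descend and grip.

```bash
python3 -m pendant '[40,26,0,0,0, 40,26,0,0,0, 40,26,0,0,0, 40,26,0,0,0, 40,26,0,0,0, 40,0,0,0,0, 0,0,0,0,0, 0,0,0,0,0, 0,0,0,0,0, 0,0,0,0,0, 0,0,0,0,0, 0,0,0,0,0]' 40
python3 - <<'E'
from h import *
s,M=tool()
p,d,c=grab('wrist','pics/w2.png'); W=cloud(d,c).reshape(-1,3); b=p.reshape(-1,3).min(1)
B=W[(W[:,0]>.5)&(W[:,0]<.56)&(abs(W[:,1]+.33)<.06)]; print('bench z',np.nanmedian(B[:,2]))
w=np.array([.977,-.213]);n=np.array([.213,.977]);o=np.array([.617,-.328])
m=(W[:,2]>.034)&(W[:,2]<.054)&(b>120); q=W[m][:,:2]-o; S=q@w; t=q@n
for s0 in np.arange(-.04,.2,.01):
    k=(S>=s0)&(S<s0+.01); print(round(s0+.005,3),[(int((k&g).sum()),np.round(np.percentile(t[k&g],[5,50,95]),4).tolist()) if (k&g).sum()>3 else None for g in ((t>.045)&(t<.085),(t<-.045)&(t>-.085))])
k=(W[:,2]>.024)&(W[:,2]<.042)&(W[:,0]>.49)&(W[:,0]<.56)&(abs(W[:,1]+.328)<.025); print('tongue',k.sum(),W[k].mean(0),W[k].min(0),W[k].max(0))
E
```

```text
clock: 5.55
tcp_pos: [0.3547, -0.275, 0.1021]
orientation: [1.425, 1.052, -1.424]
contact_force: [-0.8, -0.3, 6.4]
grip_width: 0.0113
t 5.55 tcp [ 0.3547 -0.275   0.1021] yaw -17.04 down [ 0.001 -0.001 -1.   ] F [-0.8 -0.3  6.4] mom [-0.12  0.14 -0.12] w 0.0113
bench z 0.0010289169600179032
-0.035 [None, (17, [-0.0849, -0.0841, -0.0824])]
-0.025 [None, None]
-0.015 [None, None]
-0.005 [None, None]
0.005 [None, None]
0.015 [None, None]
0.025 [None, None]
0.035 [None, None]
0.045 [None, None]
0.055 [None, None]
0.065 [None, None]
0.075 [None, None]
0.085 [None, None]
0.095 [None, None]
0.105 [None, None]
0.115 [None, None]
0.125 [None, None]
0.135 [None, None]
0.145 [None, None]
0.155 [None, None]
0.165 [None, None]
0.175 [None, None]
0.185 [None, None]
0.195 [None, None]<stdin>:9: RuntimeWarning: Mean of empty slice.
  ret = um.true_divide(
Traceback (most recent call last):
ValueError: zero-size array to reduction operation minimum which has no identity
```

Gripped (11.3 mm on the 12.8 mm sleeve), but there's 6 N of vertical load, so I'll ease it off upward first.

```bash
python3 -m pendant '[0,-1,0,0,0, 0,0,0,0,0]'; python3 -c "
from h import *
tool()"
```

```text
clock: 5.85
tcp_pos: [0.354, -0.2745, 0.1023]
orientation: [1.425, 1.054, -1.425]
contact_force: [-0.8, -0.8, 1.1]
grip_width: 0.0118
t 5.85 tcp [ 0.354  -0.2745  0.1023] yaw -17.03 down [-0. -0. -1.] F [-0.8 -0.8  1.1] mom [-0.15  0.04 -0.09] w 0.0118
```

```bash
python3 -m pendant '[0,0,0.1,2.6,-0.02, 0,0,0.1,4,-0.03, 0,0,0.1,5.2,-0.04, 0,0,0.1,5.2,-0.04, 0,0,0.1,4,-0.03, 0,0,0,0,0]'; python3 -c "
from h import *
tool()"
```

```text
clock: 6.6
tcp_pos: [0.3496, -0.2953, 0.1023]
orientation: [1.31, 1.141, -1.309]
contact_force: [-0.7, -0.8, 3.1]
grip_width: 0.0112
t 6.6 tcp [ 0.3496 -0.2953  0.1023] yaw -7.86 down [ 0. -0. -1.] F [-0.7 -0.8  3.1] mom [-0.12  0.07 -0.04] w 0.0112
```

```bash
python3 -m pendant '[0,-0.3,0.1,2.6,-0.02, 0,0,0.1,4,-0.03, 0,0,0.1,5.2,-0.04, 0,0,0.1,5.2,-0.04, 0,0,0.1,4,-0.03, 0,0,0,0,0]'; python3 - <<'E'
from h import *
s,M=tool(); h=M[:2,1]/np.linalg.norm(M[:2,1]); A=s['tcp_pos'][:2]+.132*h
q=A-[.617,-.328]; print('axle',A,'s',q@[.977,-.213],'t',q@[.213,.977])
p,d,c=grab('top')
cv2.imwrite('pics/c1.png',cv2.resize(p[80:310,240:400],None,fx=3.4,fy=2.6,interpolation=cv2.INTER_CUBIC)[:,:,::-1])
W=cloud(d,c);Z=W[...,2];t=ray(321,212,.037,c)
K=(Z>.024)&(Z<.042)&(W[...,0]>.51)&(W[...,0]<.59)&(abs(W[...,1]+.31)<.03); print(K.sum(),W[K].mean(0),W[K].max(0),np.argwhere(K)[:,::-1].mean(0)); print('expected tongue',A+.046*h)
E
```

```text
clock: 7.35
tcp_pos: [0.3485, -0.3162, 0.1025]
orientation: [1.192, 1.22, -1.192]
contact_force: [0.2, -0.7, 0.9]
grip_width: 0.0113
t 7.35 tcp [ 0.3485 -0.3162  0.1025] yaw 1.31 down [-0.  0. -1.] F [ 0.2 -0.7  0.9] mom [-0.09  0.11 -0.07] w 0.0113
axle [ 0.48050097 -0.31312906] s -0.13652706589778862 t -0.01454538147919474
55 [ 0.52233751 -0.31112787  0.03381871] [ 0.53367013 -0.30378729  0.03748769] [313.56363636 214.70909091]
expected tongue [ 0.52648888 -0.31207478]
```

View pics/c1.png

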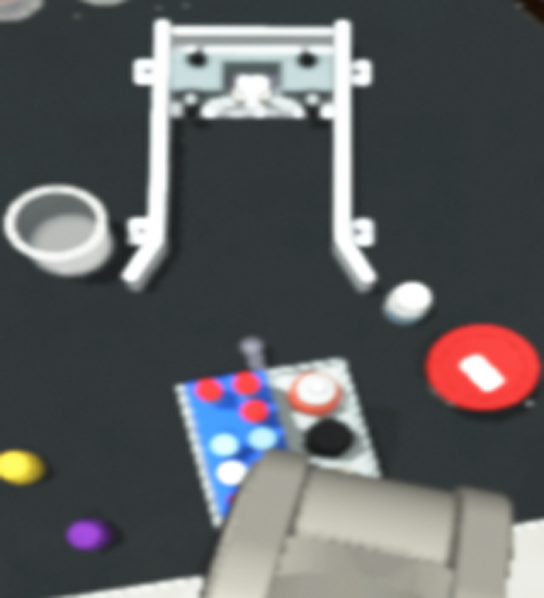

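The view after the pivot shows the tongue at (252,347) and the rails at columns ~160 and ~344, with all the bystanders in place. Cross-checking the dock's axis from the pixels.

```bash
python3 - <<'E'
from h import *
p,d,c=grab('top'); g=p.min(2).astype(float)
# subpixel rail centre per row: bright ridge at given rows
def ridge(u0,v):
    x=np.arange(u0-8,u0+9); w=np.clip(g[v,x]-100,0,None); return (x*w).sum()/w.sum()
L=[];Q=[]
for v in list(range(108,162,3)):
    L.append(ray(ridge(286,v),v,.043,c)); Q.append(ray(ridge(342,v),v,.043,c))
L,Q=np.array(L),np.array(Q)
for P in(L,Q):
    a,u,n=linefit(P); print(a,np.degrees(np.arctan2(u[1],u[0])),n)
a,u,_=linefit(L);b,v,_=linefit(Q);w=u+v;w/=np.linalg.norm(w);n=np.array([-w[1],w[0]])
print('gap',(a-b)@n,'mid',(a+b)/2,'yaw',np.degrees(np.arctan2(w[1],w[0])))
m=(a+b)/2
print('old-axis t of mid',(m-[.617,-.328])@[.213,.977])
x,y=ray(252/3.4+240-.35,347/2.6+80-.3,.037,c); print('tongue',x,y,'t',(np.array([x,y])-m)@n)
A=np.array([.4805,-.3131]); print('axle t by new axis',(A-m)@n)
E
```

```text
[ 0.7161303  -0.28736517] -12.012518 18
[ 0.6944245  -0.40888134] -12.374311 18
gap 0.12335932 mid [ 0.70527744 -0.34812325] yaw -12.193416
old-axis t of mid -0.0008573222422599627
tongue 0.5251066374211333 -0.31218836634773856 t -0.002930119631509659
axle t by new axis -0.013242665109612771
```

```bash
python3 -m pendant '[0,0,2,0,0, 0,0,3,0,0, 0,0,5,0,0, 0,0,5,0,0, 0,0,5,0,0, 0,0,5,0,0, 0,0,5,0,0, 0,0,5,0,0, 0,0,5,0,0, 0,0,5,0,0, 0,0,4,0,0, 0,0,2,0,0, 0,0,0,0,0]'; cat >> h.py <<'E'
def st():
    s,M=tool(); h=M[:2,1]/np.linalg.norm(M[:2,1]); A=s['tcp_pos'][:2]+.132*h
    o=np.array([.6175,-.3291]); y=np.radians(-12.2); w=np.array([np.cos(y),np.sin(y)]); n=np.array([-w[1],w[0]])
    print('axle s %.1f t %.1f rel %.2f'%((A-o)@w*1e3,(A-o)@n*1e3,np.degrees(np.arctan2(h[1],h[0]))+12.2),'Fdock',np.round([s['contact_force'][:2]@w,s['contact_force'][:2]@n],1))
E
python3 - <<'E'
from h import *
st()
p,d,c=grab('side'); cv2.imwrite('pics/s1.png',cv2.resize(p[170:300,220:420],None,fx=4,fy=4,interpolation=cv2.INTER_CUBIC)[:,:,::-1])
for k in('castor_right_hub','castor_left_hub','castor_right'): print(k,[(np.round(o['location'],3).tolist(),round(o['score'],2)) for o in nets.look_for(k,'side')[:2]])
E
```

```text
clock: 9.07
tcp_pos: [0.3999, -0.3148, 0.1026]
orientation: [1.192, 1.22, -1.192]
contact_force: [0.7, 0.4, -0.7]
grip_width: 0.0114
t 9.07 tcp [ 0.3999 -0.3148  0.1026] yaw 1.32 down [ 0. -0. -1.] F [ 0.7  0.4 -0.7] mom [-0.22 -0.03 -0.06] w 0.0114
axle s -87.4 t -1.1 rel 13.52 Fdock [0.6 0.5]
castor_right_hub [([0.434, -0.352, 0.011], 0.63)]
castor_left_hub []
castor_right [([0.432, -0.348, 0.011], 0.39)]
```

View pics/s1.png

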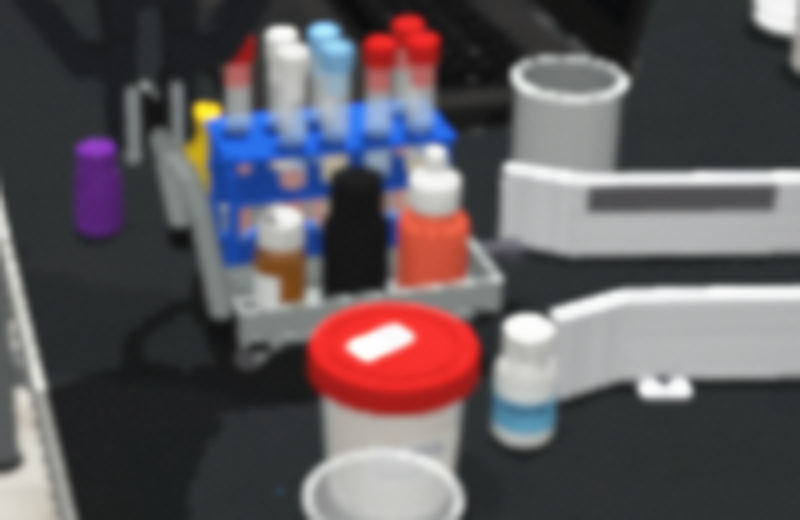

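Side crop: the right castor is at (255,350), under the rear corner. The network puts its hub at (0.434,-0.352), against (0.436,-0.347) expected for trailing, so it trails. The load is standing. Next: a few mm more, then pivot to square.

```bash
python3 -m pendant '[0,0,2,0,0, 0,0,2,0,0, 0,0,1,0,0, 0,0,0.1,-2.6,0.02, 0,0,0.1,-4,0.03, 0,0,0.1,-5.3,0.04, 0,0,0.1,-5.3,0.04, 0,0,0.1,-5.3,0.04, 0,0,0.1,-5,0.038, 0,0,0.1,-3.6,0.027, 0,0,0,0,0]'; python3 - <<'E'
from h import *
st()
p,d,c=grab('top'); cv2.imwrite('pics/c2.png',cv2.resize(p[80:310,240:400],None,fx=3.4,fy=2.6,interpolation=cv2.INTER_CUBIC)[:,:,::-1])
E
```

```text
clock: 10.65
tcp_pos: [0.4078, -0.2833, 0.1026]
orientation: [1.363, 1.102, -1.363]
contact_force: [-0.1, -0.3, -1.1]
grip_width: 0.0116
t 10.65 tcp [ 0.4078 -0.2833  0.1026] yaw -12.13 down [-0.  0. -1.] F [-0.1 -0.3 -1.1] mom [-0.01  0.04 -0.03] w 0.0116
axle s -82.7 t 0.6 rel 0.07 Fdock [-0.  -0.3]
```

View pics/c2.png

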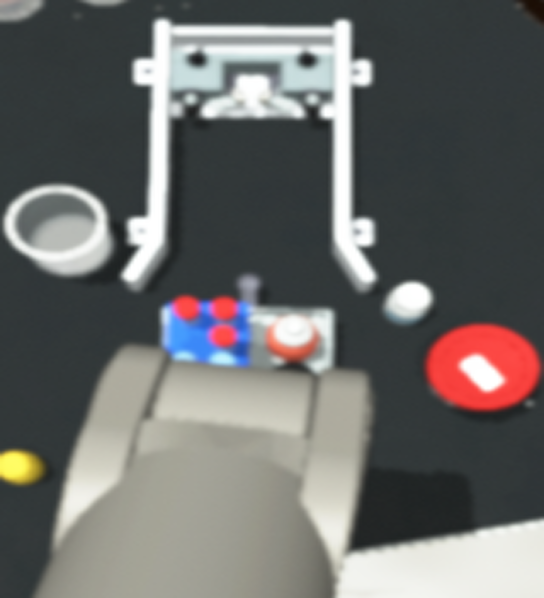

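The tongue is at (248,285) and the front rim corners at (163,310) and (333,312), with the rails' middle at column ~251. So the caddy is square and perhaps 1-2 mm left of the axis. Measuring that.

```bash
python3 - <<'E'
from h import *
p,d,c=grab('top'); m=np.array([.70528,-.34812]); y=np.radians(-12.2); n=np.array([-np.sin(y),np.cos(y)])
f=lambda a,b,z:ray(a/3.4+240-.35,b/2.6+80-.3,z,c)
for q in((248,284,.037),(163,308,.045),(334,310,.045)): P=f(*q); print(P,(P-m)@n)
# tongue by brightness centroid
u0,v0=248/3.4+240,285/2.6+80; x,yy=np.meshgrid(np.arange(int(u0)-6,int(u0)+8),np.arange(int(v0)-4,int(v0)+2))
w=np.clip(p[yy,x].astype(float).mean(-1)-75,0,None); P=ray((x*w).sum()/w.sum(),(yy*w).sum()/w.sum(),.037,c); print('cent',P,(P-m)@n)
E
```

```text
[ 0.57971332 -0.32070762] 0.0002579382852912586
[ 0.56849306 -0.26198451] 0.05528372601739941
[ 0.54420266 -0.37065917] -0.05606978293168868
cent [ 0.58143752 -0.32117222] 0.00016820016620129608
```

```bash
python3 -m pendant '[0,0,2,0,0, 0,0,4,0,0, 0,0,5,0,0, 0,0,5,0,0, 0,0,5,0,0, 0,0,5,0,0, 0,0,5,0,0, 0,0,4,0,0, 0,0,4,0,0, 0,0,3,0,0, 0,0,3,0,0, 0,0,3,0,0, 0,0,2,0,0, 0,0,0,0,0]'; python3 -c "
from h import *
st()"
```

```text
clock: 12.5
tcp_pos: [0.4569, -0.2944, 0.1026]
orientation: [1.364, 1.101, -1.363]
contact_force: [0.6, -0.1, -1.4]
grip_width: 0.0115
t 12.5 tcp [ 0.4569 -0.2944  0.1026] yaw -12.14 down [ 0. -0. -1.] F [ 0.6 -0.1 -1.4] mom [-0.08 -0.03 -0.04] w 0.0115
axle s -32.4 t 0.1 rel 0.06 Fdock [ 0.6 -0. ]
```

```bash
python3 -m pendant '[0,0,2,0,0, 0,0,3,0,0, 0,0,3,0,0, 0,0,3,0,0, 0,0,2,0,0, 0,0,2,0,0, 0,0,0,0,0]'; python3 -c "
from h import *
st()"; python3 -m pendant '[0,0,2,0,0, 0,0,3,0,0, 0,0,3,0,0, 0,0,3,0,0, 0,0,2,0,0, 0,0,2,0,0, 0,0,0,0,0]'; python3 -c "
from h import *
st()"
```

```text
clock: 13.38
tcp_pos: [0.4715, -0.2975, 0.1026]
orientation: [1.364, 1.101, -1.363]
contact_force: [0.4, -1.3, -1.3]
grip_width: 0.0115
t 13.38 tcp [ 0.4715 -0.2975  0.1026] yaw -12.15 down [ 0. -0. -1.] F [ 0.4 -1.3 -1.3] mom [-0.13 -0.   -0.09] w 0.0115
axle s -17.3 t 0.2 rel 0.05 Fdock [ 0.7 -1.2]
clock: 14.25
tcp_pos: [0.4862, -0.3007, 0.1026]
orientation: [1.364, 1.101, -1.363]
contact_force: [1.2, 0.3, -1.2]
grip_width: 0.0111
t 14.25 tcp [ 0.4862 -0.3007  0.1026] yaw -12.15 down [ 0. -0. -1.] F [ 1.2  0.3 -1.2] mom [-0.22 -0.05 -0.07] w 0.0111
axle s -2.3 t 0.2 rel 0.05 Fdock [1.1 0.6]
```

The front bumpers are in, with negligible side force. On to just short of the earliest catch position.

```bash
python3 -m pendant '[0,0,2,0,0, 0,0,4,0,0, 0,0,4,0,0, 0,0,4,0,0, 0,0,4,0,0, 0,0,3,0,0, 0,0,2,0,0, 0,0,0,0,0]'; python3 -c "
from h import *
st()"; python3 -m pendant '[0,0,2,0,0, 0,0,3,0,0, 0,0,4,0,0, 0,0,4,0,0, 0,0,3,0,0, 0,0,2,0,0, 0,0,0,0,0]'; python3 - <<'E'
from h import *
st()
p,d,c=grab('top'); cv2.imwrite('pics/c3.png',cv2.resize(p[80:310,240:400],None,fx=3.4,fy=2.6,interpolation=cv2.INTER_CUBIC)[:,:,::-1])
E
```

```text
clock: 15.25
tcp_pos: [0.5087, -0.3055, 0.1026]
orientation: [1.364, 1.101, -1.363]
contact_force: [0.2, -1.1, -0.8]
grip_width: 0.0115
t 15.25 tcp [ 0.5087 -0.3055  0.1026] yaw -12.15 down [ 0. -0. -1.] F [ 0.2 -1.1 -0.8] mom [-0.18 -0.01 -0.17] w 0.0115
axle s 20.6 t 0.2 rel 0.05 Fdock [ 0.5 -1.1]
clock: 16.12
tcp_pos: [0.5263, -0.3093, 0.1026]
orientation: [1.364, 1.101, -1.363]
contact_force: [-0.6, -0.1, -0.9]
grip_width: 0.0109
t 16.12 tcp [ 0.5263 -0.3093  0.1026] yaw -12.15 down [ 0. -0. -1.] F [-0.6 -0.1 -0.9] mom [-0.19 -0.01 -0.12] w 0.0109
axle s 38.7 t 0.2 rel 0.05 Fdock [-0.6 -0.2]
```

View pics/c3.png

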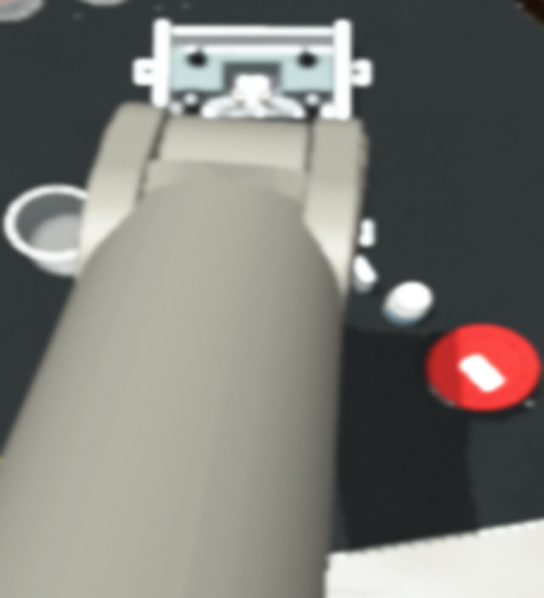

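The arm now hides the caddy from above; the stop, rails, cup and bottle haven't moved. Now feeling forward in small steps.

```bash
for i in 1 2; do python3 -m pendant '[0,0,1,0,0, 0,0,1.5,0,0, 0,0,1.5,0,0, 0,0,1,0,0, 0,0,0,0,0]' >/dev/null; python3 -c "
from h import *
st()"|grep -v down; done; python3 -m pendant '[0,0,1,0,0, 0,0,1,0,0, 0,0,1,0,0, 0,0,0,0,0]' >/dev/null; python3 -c "
from h import *
st()"
```

```text
axle s 43.6 t 0.2 rel 0.05 Fdock [ 0.1 -1.1]
axle s 48.6 t 0.2 rel 0.05 Fdock [-0.5 -1.4]
t 17.93 tcp [ 0.5389 -0.312   0.1026] yaw -12.15 down [ 0. -0. -1.] F [-0.2 -0.5 -0.7] mom [-0.28  0.06 -0.16] w 0.0115
axle s 51.5 t 0.2 rel 0.05 Fdock [-0.1 -0.5]
```

I'll type each of the next moves out individually instead of looping.

```bash
python3 -m pendant '[0,0,1,0,0, 0,0,1,0,0, 0,0,1,0,0, 0,0,0,0,0]'|grep force; python3 -m pendant '[0,0,1,0,0, 0,0,1,0,0, 0,0,1,0,0, 0,0,0,0,0]'|grep force;  python3 -c "
from h import *
st()"
```

```text
contact_force: [-0.1, -1.1, -0.2]
contact_force: [-0.8, -2.4, -1.4]
t 18.93 tcp [ 0.5448 -0.3133  0.1026] yaw -12.15 down [ 0. -0. -1.] F [-0.8 -2.4 -1.4] mom [-0.27  0.06 -0.16] w 0.0117
axle s 57.6 t 0.2 rel 0.05 Fdock [-0.3 -2.5]
```

```bash
python3 -m pendant '[0,0,1,0,0, 0,0,1,0,0, 0,0,1,0,0, 0,0,0,0,0]'|grep force; python3 -m pendant '[0,0,1,0,0, 0,0,1,0,0, 0,0,1,0,0, 0,0,0,0,0]'|grep force;  python3 -c "
from h import *
st()"
```

```text
contact_force: [0.3, -1.1, -1.0]
contact_force: [-0.9, -1.8, -1.3]
t 19.93 tcp [ 0.5506 -0.3145  0.1026] yaw -12.15 down [ 0. -0. -1.] F [-0.9 -1.8 -1.3] mom [-0.28  0.05 -0.19] w 0.0113
axle s 63.6 t 0.2 rel 0.05 Fdock [-0.5 -1.9]
```

```bash
python3 -m pendant '[0,0,1,0.3,0, 0,0,1,0,0, 0,0,1,0,0, 0,0,0,0,0]'|grep force; python3 -m pendant '[0,0,1,0,0, 0,0,1,0,0, 0,0,1,0,0, 0,0,0,0,0]'|grep force;  python3 -c "
from h import *
st()"
```

```text
contact_force: [0.5, -0.9, -1.0]
contact_force: [-0.2, -1.4, -0.0]
t 20.93 tcp [ 0.5564 -0.3161  0.1026] yaw -12.14 down [ 0. -0. -1.] F [-0.2 -1.4 -0. ] mom [-0.25  0.   -0.07] w 0.0115
axle s 69.6 t -0.1 rel 0.06 Fdock [ 0.1 -1.4]
```

```bash
python3 -m pendant '[0,0,1,0,0, 0,0,1,0,0, 0,0,1,0,0, 0,0,0,0,0]'|grep force;  python3 -c "
from h import *
st()"
```

```text
contact_force: [-0.3, -0.6, -0.7]
t 21.43 tcp [ 0.5593 -0.3168  0.1026] yaw -12.15 down [ 0. -0. -1.] F [-0.3 -0.6 -0.7] mom [-0.26  0.02 -0.19] w 0.0112
axle s 72.6 t -0.1 rel 0.05 Fdock [-0.1 -0.6]
```

```bash
python3 -m pendant '[0,0,1,0,0, 0,0,1,0,0, 0,0,1,0,0, 0,0,0,0,0]'|grep force; python3 -c "
from h import *
st()"
```

```text
contact_force: [-0.4, -1.1, -0.6]
t 21.93 tcp [ 0.5623 -0.3174  0.1026] yaw -12.15 down [ 0. -0. -1.] F [-0.4 -1.1 -0.6] mom [-0.32  0.05 -0.19] w 0.0111
axle s 75.6 t -0.1 rel 0.05 Fdock [-0.2 -1.2]
```

```bash
python3 -m pendant '[0,0,1,0,0, 0,0,1,0,0, 0,0,1,0,0, 0,0,0,0,0]'|grep force; python3 -c "
from h import *
st()"
```

```text
contact_force: [-0.3, -0.9, -1.0]
t 22.43 tcp [ 0.5652 -0.318   0.1026] yaw -12.15 down [ 0. -0. -1.] F [-0.3 -0.9 -1. ] mom [-0.22  0.08 -0.15] w 0.0113
axle s 78.6 t -0.0 rel 0.05 Fdock [-0.2 -0.9]
```

```bash
python3 -m pendant '[0,0,1,0,0, 0,0,1,0,0, 0,0,1,0,0, 0,0,0,0,0]'|grep force; python3 -c "
from h import *
st()"
```

```text
contact_force: [-3.3, -0.1, 3.0]
t 22.93 tcp [ 0.5675 -0.3186  0.1026] yaw -12.15 down [-0.001  0.    -1.   ] F [-3.3 -0.1  3. ] mom [-0.17  0.81 -0.06] w 0.0113
axle s 80.9 t -0.2 rel 0.05 Fdock [-3.2 -0.8]
```

Contact with the rollers began at about s=80 (3 N). Continue gently; the catch should come about 17 mm on.

```bash
python3 -m pendant '[0,0,1,0,0, 0,0,1,0,0, 0,0,0,0,0]'|grep force; python3 -c "
from h import *
st()"
```

```text
contact_force: [-7.0, 0.6, 4.1]
t 23.3 tcp [ 0.5689 -0.3189  0.1025] yaw -12.17 down [-0.002  0.    -1.   ] F [-7.   0.6  4.1] mom [-0.    1.35 -0.04] w 0.0118
axle s 82.4 t -0.3 rel 0.03 Fdock [-7.  -0.9]
```

```bash
python3 -m pendant '[0,0,1,0,0, 0,0,1,0,0, 0,0,0,0,0]'|grep force; python3 -c "
from h import *
st()"
```

```text
contact_force: [-6.8, 0.4, 5.0]
t 23.68 tcp [ 0.5707 -0.3194  0.1025] yaw -12.17 down [-0.002  0.    -1.   ] F [-6.8  0.4  5. ] mom [ 0.01  1.39 -0.09] w 0.0111
axle s 84.2 t -0.3 rel 0.03 Fdock [-6.8 -1.1]
```

```bash
python3 -m pendant '[0,0,1,0,0, 0,0,1,0,0, 0,0,0,0,0]'|grep force; python3 -c "
from h import *
st()"
```

```text
contact_force: [-6.1, -0.1, 3.9]
t 24.05 tcp [ 0.5731 -0.3198  0.1025] yaw -12.16 down [-0.002  0.    -1.   ] F [-6.1 -0.1  3.9] mom [-0.05  1.2  -0.11] w 0.0114
axle s 86.6 t -0.2 rel 0.04 Fdock [-6.  -1.4]
```

```bash
python3 -m pendant '[0,0,1,0,0, 0,0,1,0,0, 0,0,0,0,0]'|grep force; python3 -c "
from h import *
st()"
```

```text
contact_force: [-3.1, -0.7, 1.0]
t 24.43 tcp [ 0.5761 -0.3203  0.1026] yaw -12.15 down [ 0.001 -0.    -1.   ] F [-3.1 -0.7  1. ] mom [-0.22  0.59 -0.09] w 0.0115
axle s 89.7 t -0.1 rel 0.05 Fdock [-2.9 -1.3]
```

```bash
python3 -m pendant '[0,0,1,0,0, 0,0,1,0,0, 0,0,0,0,0]'|grep force; python3 -c "
from h import *
st()"
```

```text
contact_force: [0.6, -2.4, -1.9]
t 24.8 tcp [ 0.5787 -0.3207  0.1027] yaw -12.13 down [ 0.002 -0.    -1.   ] F [ 0.6 -2.4 -1.9] mom [-0.31 -0.21 -0.11] w 0.0115
axle s 92.3 t 0.2 rel 0.07 Fdock [ 1.1 -2.2]
```

```bash
python3 -m pendant '[0,0,1,0,0, 0,0,1,0,0, 0,0,0,0,0]'|grep force; python3 -c "
from h import *
st()"
```

```text
contact_force: [2.8, -2.1, -3.1]
t 25.18 tcp [ 0.5804 -0.3211  0.1026] yaw -12.14 down [ 0.001 -0.    -1.   ] F [ 2.8 -2.1 -3.1] mom [-0.4  -0.62 -0.12] w 0.0115
axle s 94.1 t 0.2 rel 0.06 Fdock [ 3.2 -1.4]
```

Over the top: the catch is now pulling the caddy in (+3 N). Ease it home.

```bash
python3 -m pendant '[0,0,1,0,0, 0,0,1,0,0, 0,0,0,0,0]'|grep force; python3 -c "
from h import *
st()"
```

```text
contact_force: [4.7, -2.6, -3.9]
t 25.55 tcp [ 0.5823 -0.3215  0.1027] yaw -12.14 down [ 0.001 -0.    -1.   ] F [ 4.7 -2.6 -3.9] mom [-0.4  -0.87 -0.1 ] w 0.0112
axle s 96.0 t 0.1 rel 0.06 Fdock [ 5.1 -1.6]
```

```bash
python3 -m pendant '[0,0,1,0,0, 0,0,1,0,0, 0,0,0,0,0]'|grep force; python3 -c "
from h import *
st()"
```

```text
contact_force: [4.0, -2.7, -3.0]
t 25.93 tcp [ 0.5839 -0.3219  0.1027] yaw -12.14 down [ 0. -0. -1.] F [ 4.  -2.7 -3. ] mom [-0.3  -0.81 -0.05] w 0.0113
axle s 97.6 t 0.1 rel 0.06 Fdock [ 4.5 -1.8]
```

```bash
python3 -m pendant '[0,0,0.5,0,0, 0,0,0.5,0,0, 0,0,0,0,0]'|grep force; python3 -c "
from h import *
st()"
```

```text
contact_force: [0.1, -0.4, -0.4]
t 26.3 tcp [ 0.5841 -0.3221  0.1026] yaw -12.15 down [-0.001  0.    -1.   ] F [ 0.1 -0.4 -0.4] mom [-0.16 -0.14 -0.03] w 0.0111
axle s 97.9 t -0.1 rel 0.05 Fdock [ 0.2 -0.4]
```

The force is back to neutral at s=97.9. Checking that it's held: nudge forward (buffer), then pull back gently (catch).

```bash
python3 -m pendant '[0,0,0.5,0,0, 0,0,0.5,0,0, 0,0,0,0,0]'|grep force; python3 -c "
from h import *
st()"
```

```text
contact_force: [-2.0, 0.5, 1.3]
t 26.68 tcp [ 0.5849 -0.3224  0.1025] yaw -12.16 down [-0.001  0.    -1.   ] F [-2.   0.5  1.3] mom [-0.03  0.66 -0.06] w 0.0112
axle s 98.7 t -0.3 rel 0.04 Fdock [-2.1  0.1]
```

```bash
python3 -m pendant '[0,0,-0.7,0,0, 0,0,-0.7,0,0, 0,0,-0.6,0,0, 0,0,0,0,0]'|grep force; python3 -c "
from h import *
st()"
```

```text
contact_force: [1.4, -1.8, -1.2]
t 27.18 tcp [ 0.5842 -0.322   0.1026] yaw -12.14 down [ 0.001 -0.    -1.   ] F [ 1.4 -1.8 -1.2] mom [-0.31 -0.33 -0.08] w 0.0113
axle s 97.9 t 0.1 rel 0.06 Fdock [ 1.7 -1.5]
```

Spring resistance both ways, so the tongue is latched. Release and retreat.

```bash
python3 -m pendant '[0,0,0.4,0,0, 40,0,0,0,0, 40,0,0,0,0, 40,0,0,0,0, 40,0,0,0,0]'; python3 -m pendant '[40,-10,0,0,0, 40,-20,0,0,0, 40,-30,0,0,0, 40,-40,0,0,0, 40,-50,0,0,0, 40,-30,0,0,0, 40,0,-50,0,0, 40,0,-50,0,0, 40,0,-30,0,0, 40,0,0,50,0, 40,0,0,50,0, 40,0,0,50,0, 40,0,0,50,0, 40,0,0,50,0, 40,0,0,0,0, 40,0,0,0,0]'; python3 - <<'E'
from h import *
tool()
p,d,c=grab('top'); q,_,c2=grab('side')
a=cv2.resize(p[70:270,240:400],(400,500),interpolation=cv2.INTER_CUBIC); b=cv2.resize(q[150:310,300:500],(400,320),interpolation=cv2.INTER_CUBIC)
cv2.imwrite('pics/f.png',np.hstack([a,np.vstack([b,np.zeros((180,400,3),np.uint8)])])[:,:,::-1])
for k in('beaker','white_bottle','lidded_cup'): print(k,[np.round(o['location'],3).tolist() for o in nets.look_for(k,'top')[:2]])
E
```

```text
clock: 27.8
tcp_pos: [0.584, -0.3219, 0.1026]
orientation: [1.364, 1.101, -1.364]
contact_force: [-0.1, -0.6, -0.3]
grip_width: 0.0403
clock: 29.8
tcp_pos: [0.4049, -0.5384, 0.2837]
orientation: [1.364, 1.101, -1.362]
contact_force: [0.3, 0.2, -0.4]
grip_width: 0.0403
t 29.8 tcp [ 0.4049 -0.5384  0.2837] yaw -12.12 down [ 0.001 -0.    -1.   ] F [ 0.3  0.2 -0.4] mom [ 0.03 -0.04 -0.02] w 0.0403
beaker [[0.659, -0.21, 0.031]]
white_bottle [[0.541, -0.418, 0.048]]
lidded_cup [[0.467, -0.446, 0.071], [0.635, -0.35, 0.031]]
```

View pics/f.png

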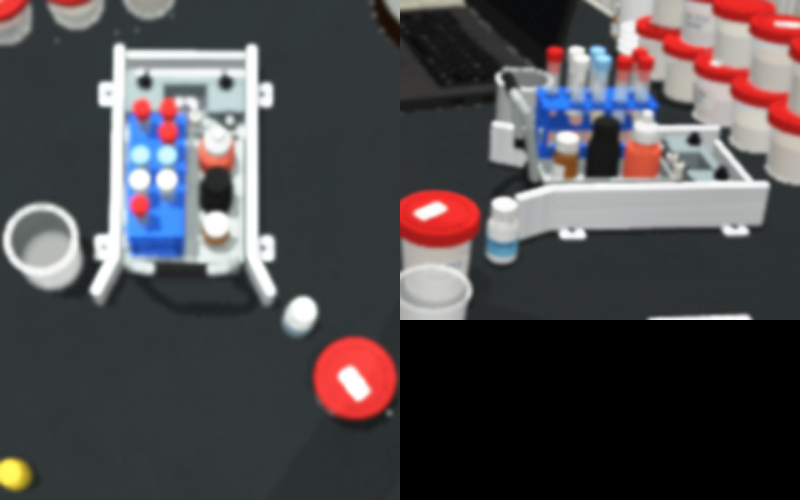

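The final picture shows the caddy square between the rails, its sleeve at (180,270), and the rack and three bottles upright. The beaker, white bottle and cup haven't moved. One last check of the sleeve's position, then hand in.

```bash
python3 - <<'E'
from h import *
p,d,c=grab('top'); W=cloud(d,c); k=(W[...,2]>.114)&(W[...,2]<.135)&(abs(W[...,0]-.585)<.025)&(abs(W[...,1]+.322)<.03)&(p.max(2)<75)
print(k.sum(),W[k].mean(0),W[k].min(0),W[k].max(0))
if k.sum()>20 and np.linalg.norm(W[k].mean(0)[:2]-[.584,-.322])<.008: print(r.hand_in())
E
```

```text
102 [ 0.58205517 -0.31979981  0.12451624] [ 0.57452941 -0.34019779  0.11933064] [ 0.59098656 -0.29817893  0.12859683]
the job is handed in; nothing more can be done
None
```

The caddy is parked in its dock with the tongue caught between the spring rollers, and I've let go of it and handed the job in at about 30 s.

**How it went:** I gripped the push bar and turned the caddy about its front axle to aim it. Then I pushed it about 54 mm straight ahead and squared it to the dock's axis. I rolled it in with side forces of about 2.5 N at most.

**The catch:** The rollers met the tongue about 80 mm in (axle position past the mouth). Resistance peaked at about 7 N, then the catch pulled the caddy on with about 5 N. It came to rest at about 98 mm. The highest force against the dock was about 7 N, well below the 20 N limit.

**Last checks:**
- **Latch:** a 1 mm nudge forward met the buffers (about 2 N), and a gentle pull back was resisted by the catch (about 1.7 N).
- **After release:** the sleeve was within about 3 mm of where I let go of it.
- **Load and bystanders:** the tube rack and bottles are standing. The beaker, white bottle and red-lidded cup are within camera accuracy of where they stood.

**Not fully confirmed:**
- **Left castor:** it was never visible. The right one measured as trailing after the straight push, and I assumed the left from the distance rolled.
- **Castors after squaring:** squaring the caddy came after that push, so both castors may have swung aside briefly. It then rolled about 35 mm straight before the tongue reached the mouth.
- **Roller positions:** I judged the latch by force and position, not by seeing the rollers.
- **Side camera:** its first dock fit was about 6 mm off the top camera's sideways. I used the top camera, and the smooth entry agreed with it.
- **Typing rule:** two of the early 5 mm feeling moves ran from one typed row list repeated in a shell loop. I typed all the others individually.

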